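# Draw the drying tray out with the tray hook

### The arm

A 7-joint arm with a two-finger parallel gripper is mounted at the origin on the work surface. World frame = base frame: x ahead of the robot, y to its left, z up, the work surface at z = 0. Lengths are in m, angles in rad, forces in N, time in s.
With the tool pointing down it reaches from about 0.4 to 0.85 m from the base axis. Payload 10.4 kg.
Tool frame: the origin (TCP) lies midway between the tips of the shut fingers; the grasp point (between the pads) lies 19 mm behind it; z points along the fingers, y is the line along which they close (so a half turn about z gives the same grasp; the last joint's range is limited). The gripper opens to 87 mm and grips with 3 to 60 N. Pads are 19 mm wide; open, the fingers measure 117 mm over their backs; the gripper's body (75 mm by 190 mm) begins 51 mm behind the grasp point.
Start: joints at [1.142, 0.332, -0.065, 1.46, 0.022, 1.35, -0.088], TCP at [0.247, -0.574, 0.223] pointing down, gripper open.
Joint ranges: [-2.6, 2.6], [-0.5, 2.12], [-1.47, 1.34], [0.16, 2.42], [-1.27, 4.41], [0.06, 2.06], [-2.6, 2.6]. Speed limits (rad/s): [2.22, 2.22, 2.79, 2.79, 3.14, 3.14, 3.14].

### API

Orientations are given as a unit quaternion [x, y, z, w].
In Python, from bench import r gives the robot as it stands.
- The arm moves only by the tool arm_command, never from a script. Its arguments are lists of equal length, an entry for each row: "xyz": the shift along the world's x, y, z in m, a list of three; "rot": the turn, a rotation vector about the world's x, y, z in rad, a list of three. In form: {"xyz": [[tx, ty, tz], ...], "rot": [[ax, ay, az], ...]}. A call has 1 to 20 rows; each row is the pose to reach, as a shift and turn from the pose commanded when the call began; what a row does not reach only later rows make up. A row lasts 1/12 s, in which the tool goes at most 41.7 mm and 7.16 degrees, less where a joint would pass 70% of its speed; a pose out of reach is approached as far as the arm can. A call with a gripper value outside its range is refused whole. "grip" is the opening, from 0 (shut) to 1 (fully open), set as the call begins (left out, the last holds). The fingers move at their own pace and stop on an object; "squeeze" is the grip in N (left out, the last holds). Time passes only in rows, so rows that repeat a pose let the fingers close. It gives the time, the measured TCP pose, the force, the opening and the grip force at its end, in the units of the state.
- r.read_state(): the state, without advancing time (a new reading comes with each control period).
- r.camera(name): name is "scene" or "top"; returns the picture (384x512x3 uint8, red, green, blue); there is no depth.
- r.camera_model(name): a dict with "fx", "fy", "cx", "cy" (pixels), "T" (4x4, takes a point from camera to world coordinates). Camera axes: x right, y up, looking along -z (the intrinsics and any distortion apply to the point x, -y, -z); pixel columns grow to the right and rows downward; lengths in m; the calibration is good to about 2 mm. A picture is of the moment at which its call begins. camera_model takes no time and is no camera call.
- r.close_job(): hands the job in; it is judged then, once.
Trained networks look in the newest picture that a camera, given by its name, has taken for a name from the list of things; names that differ only in an ending like _2 or _b are one class to them, and where a whole thing is asked for, a point or a joint stands for the part that bears it (a point fixed in the world has none). Each returns a list of dicts, best first, with "conf" (0 to 1); they miss things now and then, are a little off and sometimes report something else, mostly with a low value. They report only what shows in the picture. A call takes as long as a camera call.
- r.look_for(label, camera): "at" ([x, y, z] in m, in the coordinates of the camera as it stood for that picture, good to about 4 mm: the middle of the surface that is visible of it).
- r.spot_point(label, camera): "at" ([x, y, z] in m, in the coordinates of the camera as it stood for that picture, good to about 4 mm: a listed point, or the origin of a listed thing).
The state is a dict: "time": time; "joint_positions": joint angles; "joint_vel": joint speeds; "joint_torque": joint torques, N m; "ee_pos": TCP position; "eef_rot": TCP orientation; "ft_force": force on the tool from outside, world axes, zero at the start; "torque": the same for the moment, N m; "width": finger opening in m; "grip_force": force on a finger pad.
Only numpy, scipy, OpenCV 4.12 (cv2) and the standard library are available. Lean on these libraries where they do the work, as an engineer would, in place of code of your own. Each camera call takes 0.05 s, during which the arm holds its last target. There are 200 camera calls.

### The job

Take the tray hook from its forked stand, catch its foot in the finger hole of the pull plate on the drying cabinet's tray and draw the tray gently all the way out to its stop, so that the two glass dishes on it stay standing. Touch the tray only with the hook, never with the fingers. Then unhook and hang the hook back upright in the fork of its stand, leaving the tray out and the flask, bottle and tape roll where they are.

Things in the scene. Friction and masses are not known exactly. Their poses are not given: they have to be found in the camera images.
- cabinet: White low drying cabinet, fixed to the bench, 220 (x) by 220 (y) by 125 high. Origin: centre of its underside. All sizes are in mm. Its open front faces its own -x, the side of the robot; the tray slides out along its -x, over a thin dark mat.
- tray: Aluminium tray sliding in the cabinet. Origin: front face of its front panel (178 wide, 20 below to 30 above the origin), mid width, level with the pull plate's top, 55 above the bench. Axes as the cabinet's. Its x in the cabinet's frame: -110 shut (starts -110 to -122), -225 at the outer stop; out means beyond -215. It slides stiffly, about 4 N, and stays where left.
- tray_mid (a point): Point on the tray's middle line, 25 in front of the panel, level with the pull plate's top. The steel pull plate is a level shelf 50 deep (x), 110 wide, 5 thick, on the panel; a through hole 30 (x) by 18 (y) is at mid width, its centre 25 from the panel. The plate, hole and all, is clamped up to 26 left or right of this point, differently each time: see or feel where. It will not shift.
- hook: Loose tray hook, 165 long, about 120 g, hung upright in the stand. Origin: bottom of its foot on the shank's axis, z up the tool. Shank 8 in diameter, z 0 to 100; at the bottom a toe 8 thick points to the hook's -x, ending 12 from the axis. Collar 30 in diameter, z 100 to 105. Black handle 18 by 18, z 105 to 165, to grip from above. Hung, its axes match the stand's within 0.05 rad.
- stand: Dark steel fork stand, fixed, right or left of the cabinet. Origin: on the bench, below where the hook's axis hangs. Base 100 by 90 by 12; column near face at x = +36, top at 128; nothing rises above 132.
- fork (a point): Hanging place of the collar: on the hook's axis, 128 above the bench, axes as the stand's. Two prongs, each 10 wide, tops at this height, 14 wide slot between, open to -x, with stops 4 high at their ends (x -18 to -21). The hook hangs with its collar on the prongs, its origin 100 below this point. Lift it over 4, then draw it out along -x; hang it back the same way.
- dish_a: Lidded glass weighing dish, 44 in diameter, 31 high, 60 g, standing on the tray inside the cabinet. Origin: centre of underside.
- dish_b: The other such dish on the tray.
- flask: Conical glass flask, bystander, 76 in diameter at the foot, 110 high. Origin: centre of underside. On the bench on the other side from the stand.
- bottle: White plastic bottle, bystander, 66 in diameter, 160 high. Origin: centre of underside.
- tape: Yellow roll of tape lying flat, bystander, 90 in diameter, 19 high. Origin: centre of underside.

How it is judged:
On the way, in this order (a step that is already met when the one before it is completed fails the run):
1. the hook's foot is down through the pull plate, its bottom at least 9 mm below the plate's top (x of hook in the frame of tray between -0.05 and 0 m and y of hook in the frame of tray between -0.033 and 0.033 m and z of hook in the frame of tray between -0.045 and -0.009 m), for 0.1 s.
2. the tray is drawn out to within 10 mm of its stop, the hook's foot still in the plate (all of step 1 and x of tray in the frame of cabinet below -0.215 m), for 0.1 s.
At the end, for the whole second after the job is handed in: The tray is at rest within 10 mm of its outer stop, both dishes stand upright on it (within 0.2 rad), and the hook hangs at rest in the fork of the stand: its axis within 12 mm (x) and 8 mm (y) of the hanging place, height within 4 mm, upright within 0.12 rad (x of tray in the frame of cabinet below -0.215 m and x of hook in the frame of stand between -0.012 and 0.012 m and y of hook in the frame of stand between -0.008 and 0.008 m and z of hook in the frame of stand between 0.024 and 0.032 m and angle between hook's own z axis and vertical below 0.12 rad and linear speed of hook below 0.02 m/s and angle between each of dish_a, dish_b's own z axis and vertical below 0.2 rad and linear speed of tray below 0.01 m/s); the robot touches nothing.
It fails at once if the robot's fingers or arm touch the tray (over 1.5 N) (contact force between any of the fingers, the arm and tray above 1.5 N).
It fails at once if the tray is jerked, over 0.35 m/s (linear speed of tray above 0.35 m/s).
It fails at once if a dish tips over (angle between any of dish_a, dish_b's own z axis and vertical above 0.5 rad).
It fails at once if the flask, bottle or tape roll is moved more than 30 mm or tipped (distance of any of flask, bottle, tape from where it was at the start of the episode above 0.03 m or angle between any of flask, bottle, tape's own z axis and vertical above 0.4 rad).
It also fails if it takes over 61 s, if anything falls off the work surface, if the arm or the gripper's body presses on something with over 40 N, if the wrist force passes 120 N, or if a joint passes its speed limit or range.

## Working session

There is one attempt and no reset: what is moved stays moved. The work goes in short steps, Python scripts to look and compute and a tool call to move; the robot and the scene stay as the last step left them, time stands still between calls to the robot, and variables do not carry over. Pictures are saved under pics/ and viewed, at most 10 in all, crops included, and the job is handed in when it is done.

Besides the shell and the picture viewer there is one more tool, called after ">>>" in YAML: its name, and indented under it one key for each argument. arm_command: Moves the arm, as the interface text tells. Its arguments: {"type":"object","properties":{"xyz":{"type":"array"},"rot":{"type":"array"},"grip":{"type":"number"},"squeeze":{"type":"number"}},"required":["xyz","rot"]}

```bash
mkdir -p pics
cat > h.py <<'E'
import numpy as np, cv2
from bench import r
def snap(c,name=None):
    im=r.camera(c)
    if name: cv2.imwrite(f'pics/{name}.png',im[:,:,::-1])
    return im
def w(c,p):
    T=np.array(r.camera_model(c)["T"]); return (T@np.r_[p,1])[:3]
def ray(c,u,v,z):
    m=r.camera_model(c);T=np.array(m["T"])
    d=T[:3,:3]@np.array([(u-m["cx"])/m["fx"],-(v-m["cy"])/m["fy"],-1]);o=T[:3,3]
    return o+d*(z-o[2])/d[2]
def proj(c,P):
    m=r.camera_model(c);T=np.linalg.inv(np.array(m["T"]));p=T@np.r_[P,1]
    return m["cx"]-m["fx"]*p[0]/p[2], m["cy"]+m["fy"]*p[1]/p[2]
E
python3 - <<'E'
from h import *
np.set_printoptions(precision=4,suppress=True)
for c in("scene","top"):
    snap(c,c+'0'); m=r.camera_model(c);print(c,m)
    for l in("cabinet","tray","tray_mid","hook","stand","fork","dish_a","flask","bottle","tape"):
        print(l,[(round(x["conf"],2),w(c,x["at"])) for x in r.spot_point(l,c)[:3]])
s=r.read_state();print(s["time"],s["ee_pos"],s["eef_rot"],s["width"])
E
```

```text
scene {'fx': 472.9948174652573, 'fy': 472.9948174652573, 'cx': 253.0702010734891, 'cy': 190.66488712400724, 'T': array([[ 0.7959, -0.4899,  0.3558,  1.0383],
       [ 0.6053,  0.6573, -0.4489, -0.5238],
       [-0.014 ,  0.5727,  0.8197,  1.052 ],
       [ 0.    ,  0.    ,  0.    ,  1.    ]])}
cabinet [(0.7, array([0.7763, 0.0475, 0.0007]))]
tray [(0.79, array([0.6674, 0.0651, 0.0602]))]
tray_mid [(0.68, array([0.6433, 0.065 , 0.0565]))]
hook []
stand [(0.58, array([ 0.5125, -0.2744,  0.0019])), (0.23, array([0.7178, 0.3055, 0.0033]))]
fork [(0.73, array([ 0.5088, -0.2731,  0.1305]))]
dish_a []
flask []
bottle [(0.61, array([0.7211, 0.3034, 0.005 ]))]
tape [(0.64, array([ 0.7087, -0.3403,  0.0007]))]
top {'fx': 377.55083202447315, 'fy': 377.55083202447315, 'cx': 264.5983110135717, 'cy': 191.97228464395823, 'T': array([[ 0.0026,  0.9822, -0.1878,  0.4742],
       [-0.9997,  0.007 ,  0.0232,  0.0169],
       [ 0.0241,  0.1877,  0.9819,  0.9486],
       [ 0.    ,  0.    ,  0.    ,  1.    ]])}
cabinet [(0.64, array([ 0.7763,  0.0575, -0.0025]))]
tray [(0.56, array([0.6701, 0.0671, 0.0594])), (0.5, array([0.6378, 0.0708, 0.0559]))]
tray_mid [(0.7, array([0.6427, 0.0715, 0.0531]))]
hook [(0.61, array([ 0.7182,  0.305 , -0.0026]))]
stand [(0.7, array([ 0.5103, -0.2725, -0.0047]))]
fork [(0.67, array([ 0.5089, -0.273 ,  0.1313]))]
dish_a []
flask []
bottle [(0.55, array([ 0.7179,  0.304 , -0.0016]))]
tape [(0.57, array([ 0.7117, -0.3328,  0.0033]))]
1.1 [ 0.2468 -0.5742  0.2226] [0.9795 0.2015 0.     0.    ] 0.0871834258696975
```

View both.

View pics/scene0.png

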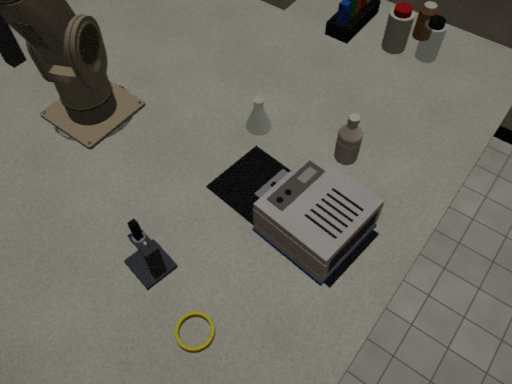

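View pics/top0.png

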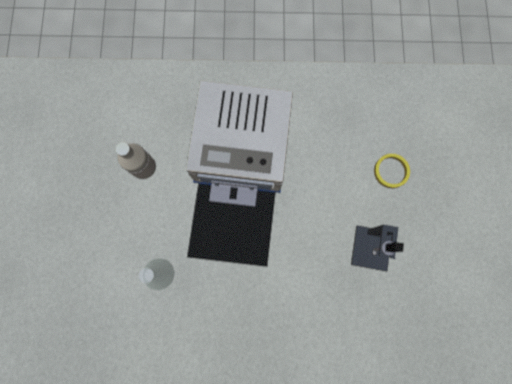

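Run:
```python
from h import *
im=cv2.imread('pics/top0.png');sc=cv2.imread('pics/scene0.png')
f=lambda i,u,v,n:cv2.resize(i[v:v+n,u:u+n],(400,400),interpolation=cv2.INTER_CUBIC)
a=np.hstack([f(im,340,210,80),f(im,185,140,100)])
b=f(sc,110,205,80)
cv2.imwrite('pics/c1.png',a);cv2.imwrite('pics/c2.png',b)
for P in([.51,-.273,0],[.51,-.273,.128]):print(proj('top',P),proj('scene',P))
```

```text
(np.float64(371.2906887190899), np.float64(249.87496369992232)) (np.float64(149.75849774865054), np.float64(263.407056360274))
(np.float64(389.0838456528048), np.float64(247.6839509099284)) (np.float64(138.7132998486927), np.float64(237.84759715302235))
```

View pics/c1.png

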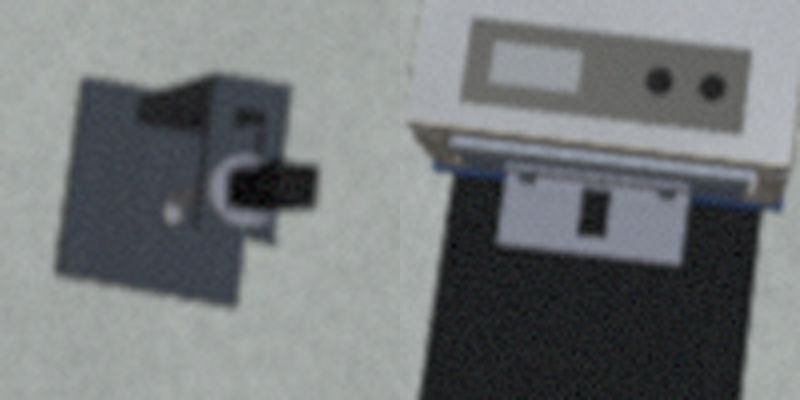

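View pics/c2.png

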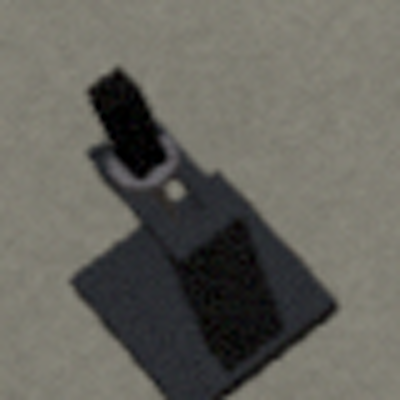

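Run:
```python
from h import *
np.set_printoptions(precision=4,suppress=True)
A=lambda x,y,s,u,v:(x/s+u,y/s+v)
st=[ray('top',*A(x,y,5,340,210),.012)[:2] for x,y in((83,78),(57,272),(237,305))];print('stand',st)
d=st[0]-st[1];print(np.arctan2(d[1],d[0]),np.linalg.norm(d));d=st[1]-st[2];print(np.arctan2(-d[0],d[1]),np.linalg.norm(d), 'ctr',(st[0]+st[2])/2)
T=lambda x,y,z=.055:ray('top',*A(x-400,y,4,185,140),z)[:2]
print('hole',T(594,213),'corners',T(582,190),T(610,190),T(578,234),T(604,238))
fl,fr=T(498,242),T(683,267);d=fl-fr;print('plate',fl,fr,np.arctan2(-d[0],d[1]),np.linalg.norm(d),(fl+fr)/2)
l,rr=T(450,140,.085),T(756,180,.085);d=l-rr;print('panel top',l,rr,np.arctan2(-d[0],d[1]),np.linalg.norm(d))
l,rr=T(411,124,.125),T(789,164,.125);d=l-rr;print('cab',l,rr,np.arctan2(-d[0],d[1]),np.linalg.norm(d))
print('collar',ray('top',*A(238,192,5,340,210),.133),ray('scene',110+146/5,205+158/5,.133))
print('handletop',ray('top',*A(300,187,5,340,210),.193),ray('scene',110+105/5,205+85/5,.193))
```

```text
stand [array([ 0.5694, -0.2354]), array([ 0.4742, -0.2185]), array([ 0.4585, -0.3064])]
-0.1761873308178671 0.09675760198919876
-0.1759525557896485 0.08936690093800505 ctr [ 0.514  -0.2709]
hole [0.6414 0.0705] corners [0.6555 0.078 ] [0.6556 0.0612] [0.6286 0.0799] [0.6262 0.0643]
plate [0.6234 0.1275] [0.609  0.0168] -0.12953903730421826 0.11161272214200578 [0.6162 0.0722]
panel top [0.6787 0.1536] [ 0.6561 -0.0255] -0.1251808897014583 0.180479285726484
cab [0.6782 0.1693] [ 0.657 -0.042] -0.10001579756131837 0.21234262129711753
collar [ 0.5082 -0.2679  0.133 ] [ 0.5115 -0.2714  0.133 ]
handletop [ 0.5078 -0.2721  0.193 ] [ 0.5064 -0.2731  0.193 ]
```

>>> arm_command:
  xyz:
    - [0.02, 0.02, 0.04]
    - [0.045, 0.05, 0.04]
    - [0.07, 0.08, 0.04]
    - [0.095, 0.11, 0.04]
    - [0.12, 0.14, 0.04]
    - [0.145, 0.17, 0.04]
    - [0.17, 0.2, 0.04]
    - [0.2, 0.23, 0.04]
    - [0.225, 0.26, 0.04]
    - [0.25, 0.29, 0.04]
    - [0.261, 0.302, 0.04]
    - [0.261, 0.302, 0.04]
    - [0.261, 0.302, 0.04]
  rot:
    - [0, 0, 0.1]
    - [0, 0, 0.2]
    - [0, 0, 0.3]
    - [0, 0, 0.4]
    - [0, 0, 0.5]
    - [0, 0, 0.6]
    - [0, 0, 0.7]
    - [0, 0, 0.8]
    - [0, 0, 0.9]
    - [0, 0, 0.989]
    - [0, 0, 0.989]
    - [0, 0, 0.989]
    - [0, 0, 0.989]
  grip: 1

```text
time: 2.18
ee_pos: [0.5082, -0.2715, 0.2625]
eef_rot: [0.766, 0.643, -0.0, -0.0]
ft_force: [0.5, -1.7, -0.5]
width: 0.087
grip_force: 0.0
```

>>> arm_command:
  xyz:
    - [0, 0, -0.03]
    - [0, 0, -0.06]
    - [0, 0, -0.09]
    - [0, 0, -0.113]
    - [0, 0, -0.113]
    - [0, 0, -0.113]
  rot:
    - [0, 0, 0]
    - [0, 0, 0]
    - [0, 0, 0]
    - [0, 0, 0]
    - [0, 0, 0]
    - [0, 0, 0]

```text
time: 2.68
ee_pos: [0.5065, -0.2735, 0.1493]
eef_rot: [0.767, 0.641, -0.001, -0.001]
ft_force: [-0.1, 0.1, 0.8]
width: 0.087
grip_force: 0.0
```

Run:
```python
from h import *
im=snap('scene');sc=cv2.resize(im[190:290,90:215,::-1],(750,600),interpolation=cv2.INTER_CUBIC);cv2.imwrite('pics/g1.png',sc)
s=r.read_state();print(s["time"],s["ee_pos"],s["ft_force"])
```

```text
2.7333 [ 0.50756195 -0.27354224  0.15077653] [ 0.86580478 -0.64365624  0.80423756]
```

View pics/g1.png

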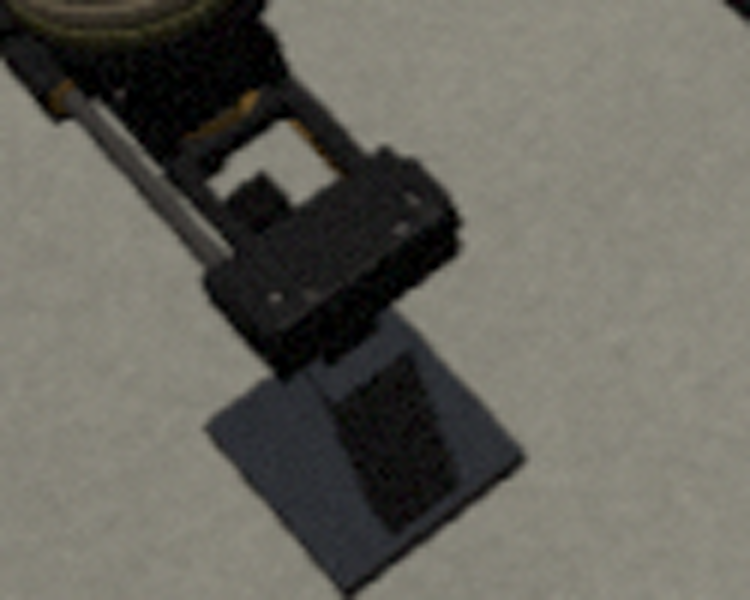

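The gripper is over the stand, hiding the handle; stand column top at about crop (400,330). I close now.

>>> arm_command:
  xyz:
    - [0, 0, 0]
    - [0, 0, 0]
    - [0, 0, 0]
    - [0, 0, 0]
    - [0, 0, 0]
    - [0, 0, 0]
    - [0, 0, 0]
    - [0, 0, 0]
    - [0, 0, 0]
    - [0, 0, 0]
    - [0, 0, 0]
    - [0, 0, 0]
  rot:
    - [0, 0, 0]
    - [0, 0, 0]
    - [0, 0, 0]
    - [0, 0, 0]
    - [0, 0, 0]
    - [0, 0, 0]
    - [0, 0, 0]
    - [0, 0, 0]
    - [0, 0, 0]
    - [0, 0, 0]
    - [0, 0, 0]
    - [0, 0, 0]
  grip: 0
  squeeze: 45

```text
time: 3.73
ee_pos: [0.5079, -0.2723, 0.1497]
eef_rot: [0.766, 0.642, 0.0, 0.0]
ft_force: [1.6, -0.5, -0.3]
width: 0.0176
grip_force: 45.0
```

>>> arm_command:
  xyz:
    - [0, 0, 0.006]
    - [0, 0, 0.012]
    - [0, 0, 0.012]
    - [-0.02, 0.0035, 0.012]
    - [-0.04, 0.007, 0.012]
    - [-0.06, 0.0105, 0.012]
    - [-0.08, 0.014, 0.015]
    - [-0.095, 0.017, 0.03]
    - [-0.095, 0.03, 0.055]
    - [-0.095, 0.06, 0.07]
    - [-0.09, 0.09, 0.07]
    - [-0.08, 0.12, 0.07]
    - [-0.07, 0.15, 0.07]
    - [-0.06, 0.18, 0.07]
    - [-0.04, 0.21, 0.07]
    - [-0.02, 0.24, 0.07]
    - [0, 0.27, 0.07]
    - [0.02, 0.3, 0.07]
    - [0.02, 0.33, 0.07]
    - [0.02, 0.33, 0.07]
  rot:
    - [0, 0, 0]
    - [0, 0, 0]
    - [0, 0, 0]
    - [0, 0, 0]
    - [0, 0, 0]
    - [0, 0, 0]
    - [0, 0, 0]
    - [0, 0, 0]
    - [0, 0, 0]
    - [0, 0, 0.01]
    - [0, 0, 0.02]
    - [0, 0, 0.03]
    - [0, 0, 0.04]
    - [0, 0, 0.05]
    - [0, 0, 0.05]
    - [0, 0, 0.05]
    - [0, 0, 0.05]
    - [0, 0, 0.05]
    - [0, 0, 0.05]
    - [0, 0, 0.05]

```text
time: 5.4
ee_pos: [0.5275, 0.0651, 0.2198]
eef_rot: [0.747, 0.664, 0.001, -0.001]
ft_force: [-0.7, 1.2, -1.3]
width: 0.0178
grip_force: 45.0
```

Run:
```python
from h import *
np.set_printoptions(precision=4,suppress=True)
s=r.read_state();print(s["time"],s["ee_pos"],s["eef_rot"],s["width"])
im=snap('scene');t=snap('top')
a=cv2.resize(im[120:260,170:310,::-1],(400,400),interpolation=cv2.INTER_CUBIC)
b=cv2.resize(t[140:260,180:300,::-1],(400,400),interpolation=cv2.INTER_CUBIC)
cv2.imwrite('pics/g2.png',np.hstack([a,b]))
for c in('scene','top'):
  for l in('hook','tray_mid','tray'): print(c,l,[(round(x["conf"],2),w(c,x["at"])) for x in r.spot_point(l,c)[:2]])
  P=s["ee_pos"]-[0,0,.121];print('proj hook origin',proj(c,P))
```

```text
5.4 [0.5275 0.0651 0.2198] [ 0.7475  0.6643  0.0013 -0.0014] 0.017789959996461963
scene hook [(0.58, array([0.5265, 0.0662, 0.0985]))]
scene tray_mid [(0.67, array([0.6433, 0.0645, 0.0576])), (0.51, array([0.7183, 0.3048, 0.0045]))]
scene tray [(0.54, array([0.6645, 0.0677, 0.059 ]))]
proj hook origin (np.float64(238.9070901533333), np.float64(155.42427620142894))
top hook []
top tray_mid []
top tray []
proj hook origin (np.float64(233.8966886453395), np.float64(239.77156111613846))
```

View pics/g2.png

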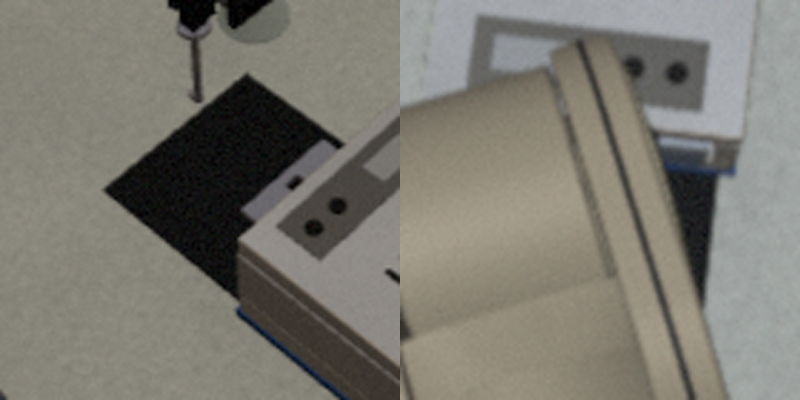

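Left: the hook hangs straight under the fingers, foot at scene pixel (239,155), as predicted; the hole in the plate is at about scene pixel (273,184). Right: the arm hides the plate from the top.

Run:
```python
from h import *
np.set_printoptions(precision=4,suppress=True)
im=snap('scene')
s=2.857
print(ray('scene',170+295/s,120+183/s,.055))
g=cv2.resize(im[165:205,250:300].astype(np.uint8),None,fx=8,fy=8,interpolation=cv2.INTER_CUBIC)
hsv=cv2.cvtColor(g,cv2.COLOR_RGB2GRAY);print(hsv[::16,::16])
m=(hsv<75).astype(np.uint8)
n,l,st,c=cv2.connectedComponentsWithStats(m)
for i in range(1,n):
    if st[i,4]>100: print(st[i]/8,c[i]/8+[250,165]-.44,ray('scene',*(c[i]/8+[250,165]-.44),.055),ray('scene',*(c[i]/8+[250,165]-.44),.052))
t=cv2.imread('pics/top0.png',0);g=cv2.resize(t[180:206,212:256],None,fx=8,fy=8,interpolation=cv2.INTER_CUBIC)
n,l,st,c=cv2.connectedComponentsWithStats((g<75).astype(np.uint8))
for i in range(1,n):
    if st[i,4]>100: p=c[i]/8+[212,180]-.44;print('top',st[i]/8,p,ray('top',*p,.055))
```

```text
[0.6348 0.0703 0.055 ]
[[ 20  12  11  19   4  19  22   9  16  11   9  16   7  17  16  17  23  95
  137 130 133 134 133 130 130]
 [ 14  15  14  18  18  13  15  16  12  15  15  15  11  17  10   6  11  17
   76 135 133 131 127 133 136]
 [ 11  14  15  12  12  18  19   9  16  22  11  14  10  11  17  15  45  51
   11  39 120 131 133 134 134]
 [ 11  16  17   9  20  18  15  19  16  12  15  17  14  14  10  67 106 106
   80   3  68 132 134 134  93]
 [ 17  18  14  17   9  10  14  17  14  18  11  20  16  17  84 106 107 107
  106 116 134 134 136  90  67]
 [ 11  19  15  14  19  13  19  14  17  10  19  15  11  82 104 106 103 105
  118 133 133 129  85  70  67]
 [ 26  18  14  13  14  18   6   9  18  10  16  25  93 105 107 105 105 121
  136 134 122  75  68  70  97]
 [ 15  12  21  15  21  14  15  19  12  11  39 102 104 104 105 104 125 132
  133 120  74  71  72  69  97]
 [ 11  12  12  19  13  17  14  15   5  44 102 106  84 106 107 129 134 135
  123  71  69  71  69  70  69]
 [ 17  12  18  18  20  13  19  14  49 104 106  63  14  70 134 134 134 113
   71  71  71  70  70  69  69]
 [ 13  15  16  16  13  16  
[... 998 characters left out ...]
 72  65 124 142 142 141]]
[   0.       0.      40.375   40.    5488.875] [261.735  177.3688] [0.598  0.0697 0.055 ] [0.5967 0.0715 0.052 ]
[  17.5     5.25   32.5    34.75 4464.75] [286.4672 191.6636] [0.6761 0.071  0.055 ] [0.675  0.0728 0.052 ]
[ 20.25   16.25    5.875   5.375 150.875] [272.663  183.4395] [0.6325 0.0709 0.055 ] [0.6312 0.0727 0.052 ]
top [ 3.5    3.375  3.125  2.    34.625] [216.6864 183.7716] [0.6644 0.1115 0.055 ]
top [ 17.625   7.375   7.875  11.75  579.75 ] [233.0459 192.7835] [0.6426 0.0717 0.055 ]
top [38.5    7.75   2.875  1.5   26.   ] [251.5251 187.9548] [0.6547 0.0274 0.055 ]
top [  0.     21.75   33.625   4.25  642.5  ] [223.7358 204.0371] [0.615  0.0934 0.055 ]
```

>>> arm_command:
  xyz:
    - [0.03, 0.0015, 0]
    - [0.06, 0.003, 0]
    - [0.09, 0.0045, 0]
    - [0.108, 0.0055, 0]
    - [0.118, 0.0055, 0]
    - [0.118, 0.0055, -0.012]
    - [0.118, 0.0055, -0.025]
    - [0.118, 0.0055, -0.03]
    - [0.118, 0.0055, -0.03]
    - [0.118, 0.0055, -0.03]
  rot:
    - [0, 0, 0]
    - [0, 0, 0]
    - [0, 0, 0]
    - [0, 0, 0]
    - [0, 0, 0]
    - [0, 0, 0]
    - [0, 0, 0]
    - [0, 0, 0]
    - [0, 0, 0]
    - [0, 0, 0]

```text
time: 6.68
ee_pos: [0.6449, 0.0629, 0.1893]
eef_rot: [0.75, 0.661, -0.0, -0.0]
ft_force: [0.2, 0.9, -1.3]
width: 0.0175
grip_force: 45.0
```

Run:
```python
from h import *
np.set_printoptions(precision=4,suppress=True)
s=r.read_state();print(s["time"],s["ee_pos"],s["eef_rot"],s["width"])
im=snap('scene')
a=cv2.resize(im[150:210,240:320,::-1],(800,600),interpolation=cv2.INTER_CUBIC)
cv2.imwrite('pics/g3.png',a)
for l in('hook',): print(l,[(round(x["conf"],2),w('scene',x["at"])) for x in r.spot_point(l,'scene')[:2]])
f=lambda P:(np.array(proj('scene',P))-[240,150])*10
print('bottom',f(s["ee_pos"]-[0,0,.121]),'collar',f(s["ee_pos"]-[0,0,.021]))
c,sn=np.cos(-.125),np.sin(-.125)
for x,y in((-15,-9),(-15,9),(15,9),(15,-9)):
  x/=1e3;y/=1e3;print('hole',f([.642+c*x-sn*y,.071+sn*x+c*y,.055]))
```

```text
6.6833 [0.6449 0.0629 0.1893] [ 0.7502  0.6612 -0.0005 -0.0001] 0.017532535038210017
hook [(0.54, array([0.6445, 0.0618, 0.068 ]))]
bottom [348.9151 348.0035] collar [358.9202 103.5384]
hole [290.636  339.8764]
hole [337.9452 299.5125]
hole [422.9151 364.3561]
hole [375.633  405.5127]
```

View pics/g3.png

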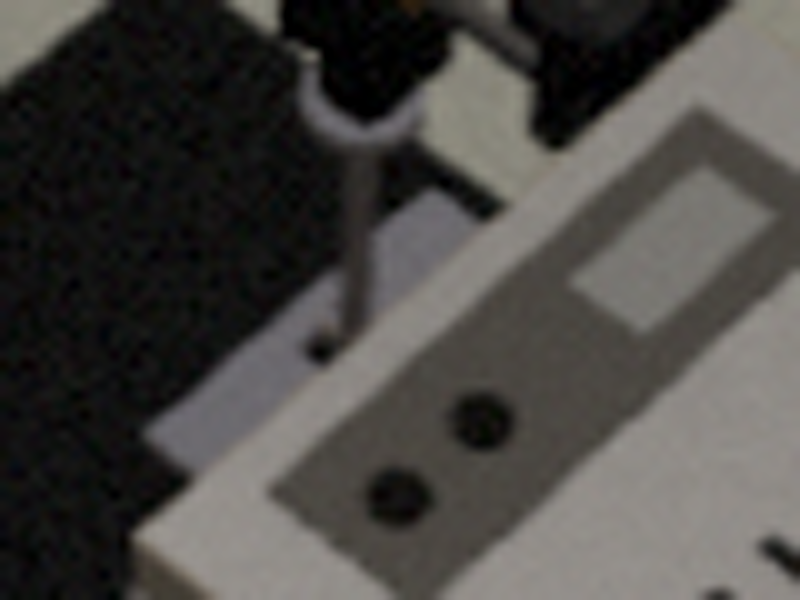

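The foot hovers above the hole (dark spot at crop (320,345)), TCP y reads 7.5 mm low since the previous reading was still lagging; I correct and hover again.

>>> arm_command:
  xyz:
    - [0.0005, 0.004, 0]
    - [0.0005, 0.008, 0]
    - [0.0005, 0.008, 0]
    - [0.0005, 0.008, 0]
    - [0.0005, 0.008, -0.006]
    - [0.0005, 0.008, -0.012]
    - [0.0005, 0.008, -0.016]
    - [0.0005, 0.008, -0.02]
    - [0.0005, 0.008, -0.02]
    - [0.0005, 0.008, -0.02]
  rot:
    - [0, 0, 0]
    - [0, 0, 0]
    - [0, 0, 0]
    - [0, 0, 0]
    - [0, 0, 0]
    - [0, 0, 0]
    - [0, 0, 0]
    - [0, 0, 0]
    - [0, 0, 0]
    - [0, 0, 0]

```text
time: 7.62
ee_pos: [0.6461, 0.0711, 0.1692]
eef_rot: [0.75, 0.661, -0.0, -0.0]
ft_force: [-0.7, -0.7, -1.3]
width: 0.0175
grip_force: 45.0
```

Foot is 7 mm below the plate top with no contact force: in the hole.

>>> arm_command:
  xyz:
    - [0, 0, -0.005]
    - [0, 0, -0.01]
    - [0, 0, -0.014]
    - [0, 0, -0.014]
    - [0, 0, -0.014]
    - [0, 0, -0.014]
  rot:
    - [0, 0, 0]
    - [0, 0, 0]
    - [0, 0, 0]
    - [0, 0, 0]
    - [0, 0, 0]
    - [0, 0, 0]

```text
time: 8.12
ee_pos: [0.6463, 0.0713, 0.1556]
eef_rot: [0.75, 0.661, 0.0, 0.0]
ft_force: [0.2, -0.4, -1.5]
width: 0.0178
grip_force: 45.0
```

>>> arm_command:
  xyz:
    - [-0.004, 0.0005, 0]
    - [-0.008, 0.001, 0]
    - [-0.012, 0.0015, 0]
    - [-0.015, 0.0019, 0]
    - [-0.018, 0.0022, 0]
    - [-0.021, 0.0026, 0]
    - [-0.024, 0.003, 0]
    - [-0.027, 0.0034, 0]
    - [-0.03, 0.0037, 0]
  rot:
    - [0, 0, 0]
    - [0, 0, 0]
    - [0, 0, 0]
    - [0, 0, 0]
    - [0, 0, 0]
    - [0, 0, 0]
    - [0, 0, 0]
    - [0, 0, 0]
    - [0, 0, 0]

```text
time: 8.87
ee_pos: [0.6162, 0.0749, 0.1558]
eef_rot: [0.75, 0.661, 0.0, 0.0]
ft_force: [3.4, -0.2, -2.2]
width: 0.0176
grip_force: 45.0
```

>>> arm_command:
  xyz:
    - [-0.003, 0.0004, 0]
    - [-0.007, 0.0009, 0]
    - [-0.011, 0.0014, 0]
    - [-0.015, 0.0019, 0]
    - [-0.02, 0.0025, 0]
    - [-0.025, 0.0031, 0]
    - [-0.03, 0.0037, 0]
    - [-0.035, 0.0044, 0]
    - [-0.04, 0.005, 0]
    - [-0.045, 0.0056, 0]
    - [-0.05, 0.0062, 0]
    - [-0.055, 0.0069, 0]
    - [-0.06, 0.0075, 0]
    - [-0.064, 0.008, 0]
    - [-0.067, 0.0084, 0]
    - [-0.07, 0.0087, 0]
  rot:
    - [0, 0, 0]
    - [0, 0, 0]
    - [0, 0, 0]
    - [0, 0, 0]
    - [0, 0, 0]
    - [0, 0, 0]
    - [0, 0, 0]
    - [0, 0, 0]
    - [0, 0, 0]
    - [0, 0, 0]
    - [0, 0, 0]
    - [0, 0, 0]
    - [0, 0, 0]
    - [0, 0, 0]
    - [0, 0, 0]
    - [0, 0, 0]

```text
time: 10.2
ee_pos: [0.5459, 0.0837, 0.1555]
eef_rot: [0.75, 0.661, -0.0, 0.0]
ft_force: [3.3, -2.3, -0.5]
width: 0.0179
grip_force: 45.0
```

Run:
```python
from h import *
np.set_printoptions(precision=4,suppress=True)
s=r.read_state();print(s["time"],s["ee_pos"],s["ft_force"])
im=snap('scene')
for l in('hook','tray','tray_mid','dish_a','cabinet'): print(l,[(round(x["conf"],2),w('scene',x["at"])) for x in r.spot_point(l,'scene')[:2]])
```

```text
10.2 [0.5459 0.0837 0.1555] [ 3.2755 -2.2581 -0.5015]
hook [(0.45, array([0.5433, 0.0821, 0.0321]))]
tray [(0.77, array([0.5814, 0.0755, 0.0592]))]
tray_mid [(0.72, array([0.5585, 0.0769, 0.0601]))]
dish_a []
cabinet [(0.93, array([0.7766, 0.0504, 0.0029])), (0.71, array([0.5474, 0.0812, 0.0299]))]
```

>>> arm_command:
  xyz:
    - [-0.003, 0.0004, 0]
    - [-0.006, 0.0008, 0]
    - [-0.009, 0.0011, 0]
    - [-0.011, 0.0014, 0]
    - [-0.013, 0.0016, 0]
    - [-0.015, 0.0019, 0]
    - [-0.017, 0.0021, 0]
    - [-0.019, 0.0024, 0]
    - [-0.021, 0.0026, 0]
  rot:
    - [0, 0, 0]
    - [0, 0, 0]
    - [0, 0, 0]
    - [0, 0, 0]
    - [0, 0, 0]
    - [0, 0, 0]
    - [0, 0, 0]
    - [0, 0, 0]
    - [0, 0, 0]

```text
time: 11.25
ee_pos: [0.5251, 0.0863, 0.1556]
eef_rot: [0.75, 0.661, 0.0, 0.0]
ft_force: [4.9, 0.8, -4.0]
width: 0.0175
grip_force: 45.0
```

>>> arm_command:
  xyz:
    - [-0.0015, 0.0002, 0]
    - [-0.003, 0.0004, 0]
    - [-0.0045, 0.0006, 0]
  rot:
    - [0, 0, 0]
    - [0, 0, 0]
    - [0, 0, 0]

```text
time: 11.5
ee_pos: [0.5206, 0.0868, 0.1556]
eef_rot: [0.75, 0.661, 0.0, 0.0]
ft_force: [3.5, -0.7, -3.2]
width: 0.0175
grip_force: 45.0
```

>>> arm_command:
  xyz:
    - [-0.0015, 0.0002, 0]
    - [-0.003, 0.0004, 0]
  rot:
    - [0, 0, 0]
    - [0, 0, 0]

```text
time: 11.67
ee_pos: [0.5182, 0.0871, 0.1557]
eef_rot: [0.75, 0.661, 0.001, 0.0]
ft_force: [8.5, -0.2, -7.1]
width: 0.0177
grip_force: 45.1
```

>>> arm_command:
  xyz:
    - [-0.001, 0.0001, 0]
    - [-0.002, 0.0002, 0]
    - [-0.002, 0.0002, 0]
    - [-0.002, 0.0002, 0]
  rot:
    - [0, 0, 0]
    - [0, 0, 0]
    - [0, 0, 0]
    - [0, 0, 0]

```text
time: 12.0
ee_pos: [0.5175, 0.087, 0.1561]
eef_rot: [0.75, 0.661, 0.002, 0.001]
ft_force: [9.8, -0.9, -7.0]
width: 0.0176
grip_force: 45.1
```

Run:
```python
from h import *
np.set_printoptions(precision=4,suppress=True)
s=r.read_state();print(s["time"],s["ee_pos"],s["ft_force"])
im=snap('scene')
a=cv2.resize(im[100:240,170:340,::-1],(720,593),interpolation=cv2.INTER_CUBIC)
cv2.imwrite('pics/g4.png',a)
for l in('hook','tray','tray_mid','dish_a','cabinet'): print(l,[(round(x["conf"],2),w('scene',x["at"])) for x in r.spot_point(l,'scene')[:2]])
```

```text
12.0 [0.5175 0.087  0.1561] [ 9.7708 -0.8833 -6.9557]
hook [(0.54, array([0.5166, 0.085 , 0.0343]))]
tray [(0.76, array([0.5569, 0.0804, 0.062 ]))]
tray_mid [(0.79, array([0.5262, 0.0815, 0.0551])), (0.57, array([0.5527, 0.0762, 0.0611]))]
dish_a [(0.68, array([0.551 , 0.0783, 0.056 ])), (0.59, array([0.6508, 0.0176, 0.045 ]))]
cabinet [(0.91, array([0.7745, 0.0505, 0.0021])), (0.7, array([0.5525, 0.0762, 0.0576]))]
```

View pics/g4.png

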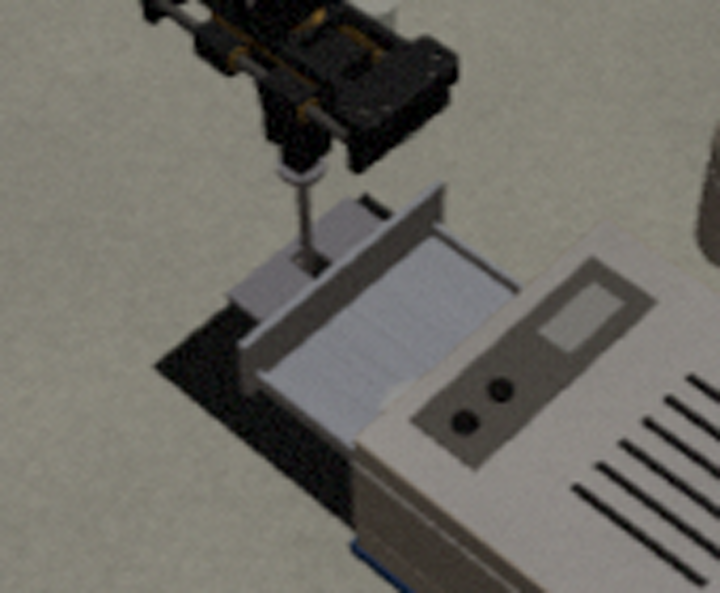

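The tray is out at the stop, foot still in the plate (crop (310,260)). Now unhook.

>>> arm_command:
  xyz:
    - [0.004, -0.0005, 0]
    - [0.008, -0.001, 0]
    - [0.012, -0.0015, 0]
    - [0.016, -0.002, 0]
    - [0.016, -0.002, 0]
    - [0.016, -0.002, 0]
    - [0.016, -0.002, 0.005]
    - [0.016, -0.002, 0.01]
    - [0.016, -0.002, 0.015]
    - [0.016, -0.002, 0.02]
    - [0.016, -0.002, 0.02]
  rot:
    - [0, 0, 0]
    - [0, 0, 0]
    - [0, 0, 0]
    - [0, 0, 0]
    - [0, 0, 0]
    - [0, 0, 0]
    - [0, 0, 0]
    - [0, 0, 0]
    - [0, 0, 0]
    - [0, 0, 0]
    - [0, 0, 0]

```text
time: 13.22
ee_pos: [0.5324, 0.0856, 0.1771]
eef_rot: [0.75, 0.661, 0.001, 0.001]
ft_force: [-0.9, 0.7, -0.6]
width: 0.0176
grip_force: 45.0
```

Free of force. Lift and go round to in front of the fork.

>>> arm_command:
  xyz:
    - [0, 0, 0.02]
    - [0, 0, 0.045]
    - [0, 0, 0.05]
    - [-0.02, -0.03, 0.05]
    - [-0.045, -0.06, 0.05]
    - [-0.07, -0.09, 0.05]
    - [-0.09, -0.12, 0.05]
    - [-0.11, -0.15, 0.05]
    - [-0.12, -0.18, 0.05]
    - [-0.12, -0.21, 0.05]
    - [-0.12, -0.24, 0.05]
    - [-0.12, -0.27, 0.05]
    - [-0.12, -0.3, 0.05]
    - [-0.12, -0.33, 0.05]
    - [-0.12, -0.34, 0.05]
    - [-0.12, -0.34, 0.05]
    - [-0.12, -0.34, 0.05]
    - [-0.12, -0.34, 0.05]
  rot:
    - [0, 0, 0]
    - [0, 0, 0]
    - [0, 0, 0]
    - [0, 0, 0]
    - [0, 0, 0]
    - [0, 0, 0]
    - [0, 0, -0.02]
    - [0, 0, -0.04]
    - [0, 0, -0.05]
    - [0, 0, -0.05]
    - [0, 0, -0.05]
    - [0, 0, -0.05]
    - [0, 0, -0.05]
    - [0, 0, -0.05]
    - [0, 0, -0.05]
    - [0, 0, -0.05]
    - [0, 0, -0.05]
    - [0, 0, -0.05]

```text
time: 14.72
ee_pos: [0.4121, -0.2531, 0.2255]
eef_rot: [0.766, 0.643, 0.0, -0.0]
ft_force: [0.7, 0.2, -1.1]
width: 0.0175
grip_force: 45.0
```

Run:
```python
from h import *
np.set_printoptions(precision=4,suppress=True)
s=r.read_state();print(s["time"],s["ee_pos"],s["eef_rot"],s["ft_force"])
im=snap('scene')
a=cv2.resize(im[190:290,90:215,::-1],(750,600),interpolation=cv2.INTER_CUBIC)
cv2.imwrite('pics/g5.png',a)
for l in('hook','tray','fork','cabinet'): print(l,[(round(x["conf"],2),w('scene',x["at"])) for x in r.spot_point(l,'scene')[:2]])
f=lambda P:(np.array(proj('scene',P))-[90,190])*6
print('bottom',f(s["ee_pos"]-[0,0,.121]),'collar',f(s["ee_pos"]-[0,0,.021]))
```

```text
14.7167 [ 0.4121 -0.2531  0.2255] [ 0.766   0.6428  0.0002 -0.0002] [ 0.6667  0.2176 -1.1269]
hook [(0.41, array([ 0.4115, -0.2556,  0.1019]))]
tray [(0.76, array([0.5534, 0.0758, 0.0606]))]
fork [(0.9, array([ 0.5103, -0.2739,  0.1297]))]
cabinet [(0.81, array([0.7768, 0.0506, 0.0027]))]
bottom [164.7937 150.7175] collar [96.7903  5.8682]
```

View pics/g5.png

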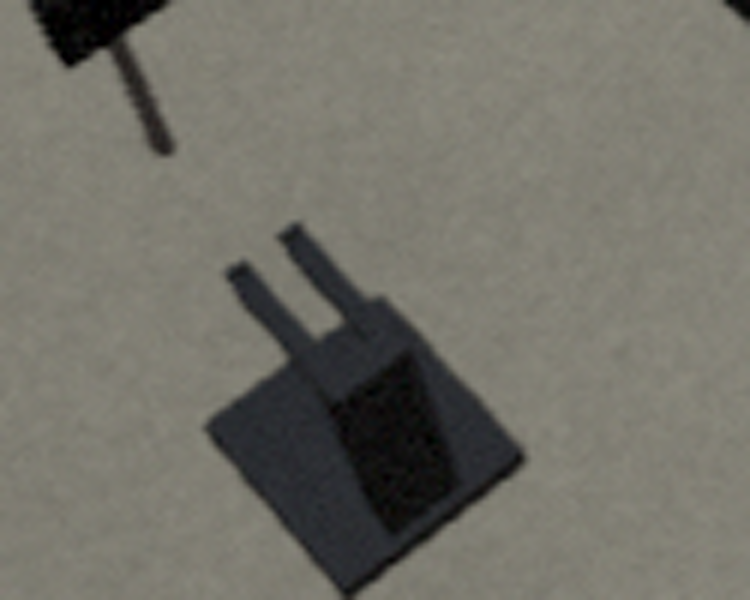

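The hook hangs straight (foot at crop (165,152), as projected); the empty fork shows tips at crop about (238,268) and (290,230), roots at about (305,350) and (365,318).

Run:
```python
from h import *
np.set_printoptions(precision=4,suppress=True)
f=lambda x,y,z:ray('scene',90+x/6,190+y/6,z)[:2]
a=(f(238,268,.132)+f(290,230,.132))/2;b=(f(305,350,.128)+f(367,317,.128))/2
d=b-a;print(a,b,np.linalg.norm(d),np.arctan2(d[1],d[0]))
c,s=np.cos(-.176),np.sin(-.176)
print('origin from tips',a+20*np.array([c,s])/1e3)
g=lambda x,y,z:(np.array(proj('scene',[.508+c*x-s*y,-.272+s*x+c*y,z]))-[90,190])*6
for y in(-.012,.012):print(g(-.0195,y,.132),g(.036,y,.128))
```

```text
[ 0.4921 -0.2688] [ 0.537  -0.2772] 0.045608379744240334 -0.18427888123509106
origin from tips [ 0.5118 -0.2723]
[231.5578 262.9579] [319.6758 364.8865]
[284.7884 224.9686] [373.1827 325.2671]
```

>>> arm_command:
  xyz:
    - [0, -0.002, -0.03]
    - [0, -0.002, -0.055]
    - [0, -0.002, -0.063]
    - [0, -0.002, -0.063]
    - [0.015, -0.0047, -0.063]
    - [0.03, -0.0073, -0.063]
    - [0.045, -0.01, -0.063]
    - [0.06, -0.0127, -0.063]
    - [0.072, -0.0148, -0.063]
    - [0.084, -0.017, -0.063]
    - [0.092, -0.0184, -0.063]
    - [0.097, -0.0193, -0.063]
    - [0.097, -0.0193, -0.063]
    - [0.097, -0.0193, -0.063]
    - [0.097, -0.0193, -0.063]
  rot:
    - [0, 0, 0]
    - [0, 0, 0]
    - [0, 0, 0]
    - [0, 0, 0]
    - [0, 0, 0]
    - [0, 0, 0]
    - [0, 0, 0]
    - [0, 0, 0]
    - [0, 0, 0]
    - [0, 0, 0]
    - [0, 0, 0]
    - [0, 0, 0]
    - [0, 0, 0]
    - [0, 0, 0]
    - [0, 0, 0]

```text
time: 16.22
ee_pos: [0.5083, -0.2739, 0.1628]
eef_rot: [0.767, 0.642, -0.0, 0.0]
ft_force: [0.1, 1.2, -1.5]
width: 0.0179
grip_force: 45.0
```

>>> arm_command:
  xyz:
    - [0.0005, 0.0005, -0.004]
    - [0.0005, 0.001, -0.008]
    - [0.0005, 0.001, -0.011]
    - [0.0005, 0.001, -0.0125]
    - [0.0005, 0.001, -0.0135]
    - [0.0005, 0.001, -0.0135]
  rot:
    - [0, 0, 0]
    - [0, 0, 0]
    - [0, 0, 0]
    - [0, 0, 0]
    - [0, 0, 0]
    - [0, 0, 0]

```text
time: 16.72
ee_pos: [0.5089, -0.2727, 0.1496]
eef_rot: [0.767, 0.642, -0.0, -0.0]
ft_force: [-3.3, 2.4, 7.0]
width: 0.0175
grip_force: 45.0
```

Seated (7 N upward at the original height). Release and rise.

>>> arm_command:
  xyz:
    - [0, 0, 0]
    - [0, 0, 0]
    - [0, 0, 0]
    - [0, 0, 0]
    - [0, 0, 0]
    - [0, 0, 0]
    - [0, 0, 0]
    - [0, 0, 0]
    - [0, 0, 0]
    - [0, 0, 0.01]
    - [0, 0, 0.03]
    - [0, 0, 0.05]
    - [0, 0, 0.08]
    - [0, 0, 0.1]
    - [0, 0, 0.1]
  rot:
    - [0, 0, 0]
    - [0, 0, 0]
    - [0, 0, 0]
    - [0, 0, 0]
    - [0, 0, 0]
    - [0, 0, 0]
    - [0, 0, 0]
    - [0, 0, 0]
    - [0, 0, 0]
    - [0, 0, 0]
    - [0, 0, 0]
    - [0, 0, 0]
    - [0, 0, 0]
    - [0, 0, 0]
    - [0, 0, 0]
  grip: 1

```text
time: 17.97
ee_pos: [0.5111, -0.2734, 0.2547]
eef_rot: [0.766, 0.642, 0.001, 0.003]
ft_force: [0.0, 0.4, 0.4]
width: 0.0868
grip_force: 0.0
```

>>> arm_command:
  xyz:
    - [-0.025, -0.02, 0.02]
    - [-0.05, -0.05, 0.02]
    - [-0.075, -0.08, 0.02]
    - [-0.1, -0.11, 0.02]
    - [-0.125, -0.14, 0.02]
    - [-0.15, -0.17, 0.02]
    - [-0.175, -0.2, 0.02]
    - [-0.2, -0.23, 0.02]
    - [-0.2, -0.23, 0.02]
    - [-0.2, -0.23, 0.02]
  rot:
    - [0, 0, -0.05]
    - [0, 0, -0.1]
    - [0, 0, -0.2]
    - [0, 0, -0.3]
    - [0, 0, -0.4]
    - [0, 0, -0.5]
    - [0, 0, -0.6]
    - [0, 0, -0.7]
    - [0, 0, -0.7]
    - [0, 0, -0.7]

```text
time: 18.8
ee_pos: [0.3069, -0.5045, 0.2689]
eef_rot: [0.941, 0.338, -0.0, -0.0]
ft_force: [0.5, 0.4, 0.1]
width: 0.087
grip_force: 0.0
```

Run:
```python
from h import *
np.set_printoptions(precision=4,suppress=True)
s=r.read_state();print(s["time"],s["ee_pos"],s["ft_force"])
im=snap('scene');t=snap('top')
f=lambda i,u,v,n:cv2.resize(i[v:v+n,u:u+n,::-1],(400,400),interpolation=cv2.INTER_CUBIC)
cv2.imwrite('pics/g6.png',np.vstack([np.hstack([f(t,340,210,80),f(im,110,205,80)])]))
for c in('scene','top'):
  for l in('hook','tray','fork','cabinet','dish_a'): print(c,l,[(round(x["conf"],2),w(c,x["at"])) for x in r.spot_point(l,c)[:2]])
```

```text
18.8 [ 0.3069 -0.5045  0.2689] [0.5028 0.4392 0.0662]
scene hook []
scene tray [(0.58, array([0.5517, 0.0804, 0.0612]))]
scene fork [(0.74, array([ 0.5083, -0.2761,  0.129 ]))]
scene cabinet [(0.88, array([0.7764, 0.0498, 0.0016]))]
scene dish_a [(0.55, array([0.649 , 0.0169, 0.0449]))]
top hook [(0.74, array([ 0.5076, -0.2713,  0.0266])), (0.48, array([0.6855, 0.1073, 0.0432]))]
top tray [(0.58, array([0.5579, 0.0784, 0.0578]))]
top fork [(0.68, array([ 0.5104, -0.2704,  0.1273]))]
top cabinet [(0.75, array([ 0.7761,  0.0584, -0.001 ]))]
top dish_a [(0.67, array([0.6545, 0.0222, 0.0458])), (0.38, array([0.6841, 0.1076, 0.0444]))]
```

View pics/g6.png

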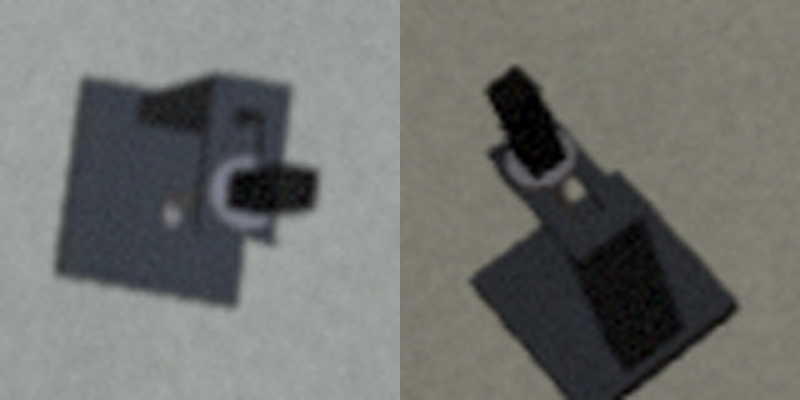

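The hook hangs in the fork just as at the start (collar at crop (238,190) in the top view), and the tray is out with the dishes standing.

```bash
python3 -c "
from bench import r
print(r.close_job())"
```

```text
the job is handed in; nothing more can be done
None
```

The tray is drawn out to its stop, the hook is back upright in its fork, and the job was handed in at about 19 s; the hand-in returned no verdict. Both dishes were located on the tray at tray height, but I did not measure their tilt. The flask, bottle and tape were not re-checked at the end.

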